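# Hold-down bar over a cheese in its cradle

### The arm

A 6-joint arm with a two-finger parallel gripper is mounted at the origin on the work surface. World frame = base frame: x ahead of the robot, y to its left, z up, the work surface at z = 0. Lengths are in m, angles in degrees, forces in N, time in s.
With the tool pointing down it reaches from about 0.35 to 0.925 m from the base axis. Payload 6.4 kg.
Tool frame: the origin (TCP) lies at the very end of the fingers, on their centre line; the grasp point (between the pads) lies 19 mm behind it; z points along the fingers, y is the line along which they close (so a half turn about z gives the same grasp; the last joint's range is limited). The gripper opens to 94 mm and grips with 3 to 60 N. Pads are 16 mm wide; open, the fingers measure 119 mm over their backs; the gripper's body (75 mm by 177 mm) begins 78 mm behind the grasp point.
Start: joints at [-75.808, 14.043, 89.255, -0, 76.702, -9.975], TCP at [0.266, -0.593, 0.205] pointing down, gripper open.
Joint ranges: [-179.41, 179.41], [-58.25, 129.5], [7.25, 145.43], [-54.29, 234.29], [11.92, 165.04], [-157.13, 157.13]. Speed limits (degrees/s): [147.25, 147.25, 180, 180, 180, 180].

### API

Orientations are given as a 3x3 rotation matrix whose columns are the frame's x, y, z axes.
In Python, from cell import r, grab_frame, get_calibration gives the robot as it stands. The module is installed in compiled form; this text tells all that it offers. Calls block until the motion is done:
- r.reach(position, orientation): joint-space move of the TCP to a pose.
- r.movel(position, velocity=0.15, rot=None, contact_N=None): straight line of the TCP; rot=None keeps the orientation; velocity is the mean speed in m/s. With contact_N (N) it stops when the force on the tool has changed by that much, and returns True; else False.
- r.goto_joints(angles): joint-space move.
- r.command_gripper(opening): finger opening in m; the grip force is fixed at half the most; returns when the fingers have stopped.
- r.hold(seconds).
- r.inverse_kinematics(position, orientation): joint angles nearest the present ones, or None.
- r.observe(): the state.
- grab_frame(name): name is "scene" or "top"; returns the picture (420x560x3 uint8, red, green, blue); there is no depth.
- get_calibration(name): a dict with "fx", "fy", "cx", "cy" (pixels), "rvec" (rotation vector, rad) and "tvec" (3), from world to camera coordinates, as OpenCV has them. Camera axes: x right, y down, z forward; pixel columns grow to the right and rows downward; lengths in m; the calibration is good to about 2 mm. A picture is of the moment at which its call begins. get_calibration takes no time and is no camera call.
A pose or a line that the arm cannot do raises r.PlanningError and nothing moves.
- r.sign_off(): hands the job in; it is judged then, once.
The state is a dict: "clock": time; "joint_positions": joint angles; "qd": joint speeds; "joint_torque": joint torques, N m; "eef_pos": TCP position; "tcp_rot": TCP orientation; "contact_force": force on the tool from outside, world axes, zero at the start; "moment": the same for the moment, N m; "width": finger opening in m; "grip_force": force on a finger pad.
Only numpy, scipy, OpenCV 4.12 (cv2) and the standard library are available. Lean on these libraries where they do the work, as an engineer would, in place of code of your own. Each camera call takes 0.05 s, during which the arm holds its last target. There are 200 camera calls.

### The job

Take the tall cheese block (not the half-height one) off the sloping wire rack and set it down, without dropping it, flat inside the rim of the steel cradle while the cradle's hold-down bar is still up. Then swing the bar over the cheese and down, without slamming it, until it rests fully in its forked catch. Leave the other cheese, the weight, the bowl and the brush where they are.

Things in the scene. Friction and masses are not known exactly. Their poses are not given: they have to be found in the camera images.
- cheese_tall: The tall cheese: firm tan block 90 long (its x) x 60 wide (its y) x 60 high (its z), about 0.34 kg. Origin: centre of its 90 x 60 underside; z points out of its top. It starts on the rack, tilted 30 degrees with it, its +x end uphill and its -x end against the lip.
- cheese_flat: The half-height cheese: same colour and footprint, 90 x 60 x 30 high, beside the tall one on the rack, 122 to 142 between centres (a gap of at least 62); which side is which varies. Origin: centre of its underside. To be left alone.
- rack: Fixed steel wire draining rack, 270 wide (y), on legs. Its surface slopes up at 30 degrees towards its own +x, 135 long up the slope; its low edge has a wire lip standing 15 above the surface. Origin on the table; the surface at the lip is at x = -60, z = 35 in its frame.
- cradle: Fixed stainless cradle: base plate 170 (x) x 110 (y) x 10 thick, on which a rim 10 high and 5 thick encloses a recess of 100 (x) x 66 (y), into which the 90 x 60 underside of the tall cheese fits, its length along the cradle's x. Two hinge ears 91 high stand at x = 70; a forked catch 96 high and 38 wide stands at x = -66. Origin: centre of the base's underside, on the table.
- cradle_seat (a point): Centre of the recess floor, 10 above the table; axes as the cradle's.
- hold_bar (a joint): Angle of the hold-down bar in rad: 0 = closed, level, resting in the forked catch 3 above the seated tall cheese; 1.57 = upright; 1.95 = fully open, leaning away from the cheese. It is stiff and stays where it is left (some 3 N at the grip moves it). The bar is steel, 20 wide and 10 thick, with a round black grip of 18 diameter at its free end, from 144 to 182 from the hinge.
- bar_hinge (a point): Point on the hinge axis in the middle of the bar, at x = 70, z = 78 in the cradle's frame; axes as the cradle's. The axis runs along the cradle's y; closed, the bar points from here to the cradle's -x.
- bar_grip (a point): Middle of the bar's black grip, 163 from the hinge axis; moves with the bar. The axes are the bar's: x points towards the hinge, y along the hinge axis, z to the side that is uppermost when closed.
- weight: Bystander: round steel press weight, 80 diameter, 65 high with a small knob. Origin: centre of underside.
- bowl: Bystander: steel bowl, 120 diameter, 50 high. Origin: centre of underside.
- rind_brush: Bystander: wooden brush with white bristles down, 150 x 45 x 46 high. Origin: centre of underside.
There are look-alikes about, which are no part of the job. Leave any green or orange look-alike of the cheese_tall alone. What is shaped like the cradle but purple is not meant.

How it is judged (in metres and radians):
On the way:
1. the tall cheese sits flat in the cradle's recess while the hold-down bar is still up (horizontal distance between cheese_tall and cradle_seat below 0.007 m and z of cheese_tall in the frame of cradle_seat between -0.004 and 0.004 m and angle between cheese_tall's own z axis and vertical below 0.06 rad and angle between the x axis of cheese_tall and the x axis of cradle, either way round below 0.12 rad and value of joint hold_bar above 1 rad), for 0.2 s.
At the end, for the whole second after the job is handed in: The tall cheese rests flat in the cradle's recess (underside within 4 mm of the floor, centre within 7 mm, tilt under 0.06 rad, lengthwise within 0.12 rad either way round), still, and the hold-down bar is fully down in its catch (below 0.05 rad) and at rest (horizontal distance between cheese_tall and cradle_seat below 0.007 m and z of cheese_tall in the frame of cradle_seat between -0.004 and 0.004 m and angle between cheese_tall's own z axis and vertical below 0.06 rad and angle between the x axis of cheese_tall and the x axis of cradle, either way round below 0.12 rad and value of joint hold_bar below 0.05 rad and velocity of joint hold_bar between -0.05 and 0.05 rad/s and linear speed of cheese_tall below 0.02 m/s); the robot touches nothing.
It fails at once if the half-height cheese, weight, bowl or brush is moved by more than 30 mm (distance of any of cheese_flat, weight, bowl, rind_brush from where it was at the start of the episode above 0.03 m).
It fails at once if the tall cheese is dropped (faster than 0.5 m/s with no finger on it) (contact force between the fingers and cheese_tall below 0.05 N and linear speed of cheese_tall above 0.5 m/s).
It fails at once if the bar is slammed (closing faster than 3 rad/s) (velocity of joint hold_bar below -3 rad/s).
It also fails if it takes over 61 s, if anything falls off the work surface, if the arm or the gripper's body presses on something with over 40 N, if the wrist force passes 120 N, or if a joint passes its speed limit or range.

## Working session

There is one attempt and no reset: what is moved stays moved. The work goes in short steps, each a Python script; the robot and the scene stay as the last script left them, time stands still between calls to the robot, and variables do not carry over. Pictures are saved under pics/ and viewed, at most 10 in all, crops included, and the job is handed in when it is done.

```bash
mkdir -p pics; ls; python3 - <<'E'
from cell import r, grab_frame, get_calibration
import cv2
for n in("scene","top"):
    f=grab_frame(n); cv2.imwrite(f"pics/{n}0.png",cv2.resize(f[:,:,::-1],(800,600),interpolation=cv2.INTER_CUBIC)); cv2.imwrite(f"raw_{n}.png",f[:,:,::-1]); print(get_calibration(n))
print(r.observe()["clock"])
E
```

```text
pics
{'fx': 477.8096330772745, 'fy': 477.8096330772745, 'cx': 282.3231872710317, 'cy': 205.40969829416926, 'rvec': array([ 1.81869312,  1.63138836, -0.68862159]), 'tvec': array([-0.01410199, -0.31687998,  1.51265285])}
{'fx': 516.0616236220319, 'fy': 516.0616236220319, 'cx': 279.64137787535407, 'cy': 205.64268830448492, 'rvec': array([ 2.22504445, -2.16895326,  0.07665008]), 'tvec': array([-0.09731467,  0.56637351,  1.51089323])}
0.1
```

View pics/scene0.png

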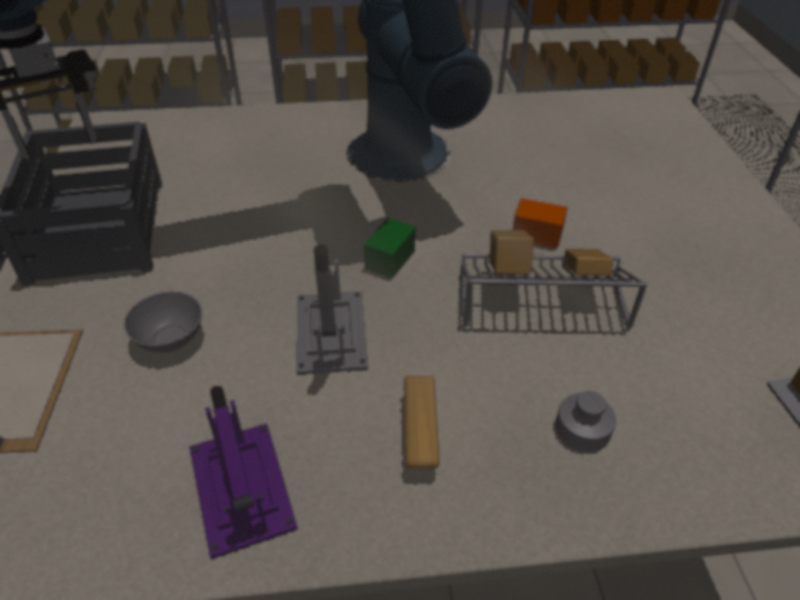

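View pics/top0.png

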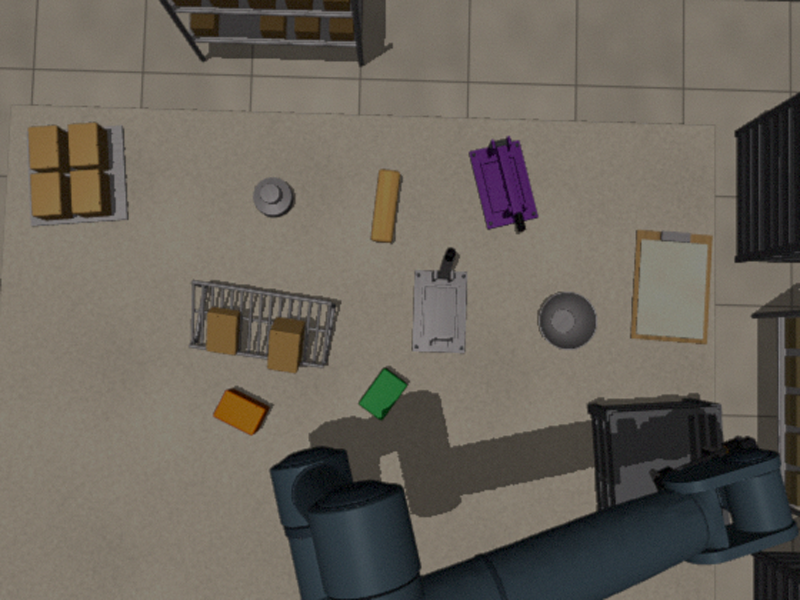

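Candidates:
- **Tall cheese:** tan block at scene (511,252) / top (286,345). The flat one is at scene (588,262) / top (223,331). Orange is at scene (541,222), green at (390,247), and the tan blocks on the far tray at top (70,170).
- **Cradle:** grey at scene (331,331) / top (440,311). The purple one at scene (242,487) is not meant.

I choose the tan block at scene (511,252) and the grey cradle, and check both in one crop.

```bash
python3 - <<'E'
import cv2,numpy as np
s=cv2.imread("raw_scene.png");t=cv2.imread("raw_top.png")
R=lambda im,x0,y0,w,h:cv2.resize(np.clip(im[y0:y0+h,x0:x0+w].astype(float)*1.7,0,255).astype('u1'),(400,300),interpolation=cv2.INTER_CUBIC)
print("crops x0,y0,w,h scene: 200,155,80,... ")
a=R(s,190,160,140,105);b=R(s,315,145,140,105);c=R(t,260,165,100,75+15-15);d=R(t,130,190,120,90)
cv2.imwrite("pics/crop.png",np.vstack([np.hstack([a,b]),np.hstack([c,d])]))
E
```

```text
crops x0,y0,w,h scene: 200,155,80,...
```

View pics/crop.png

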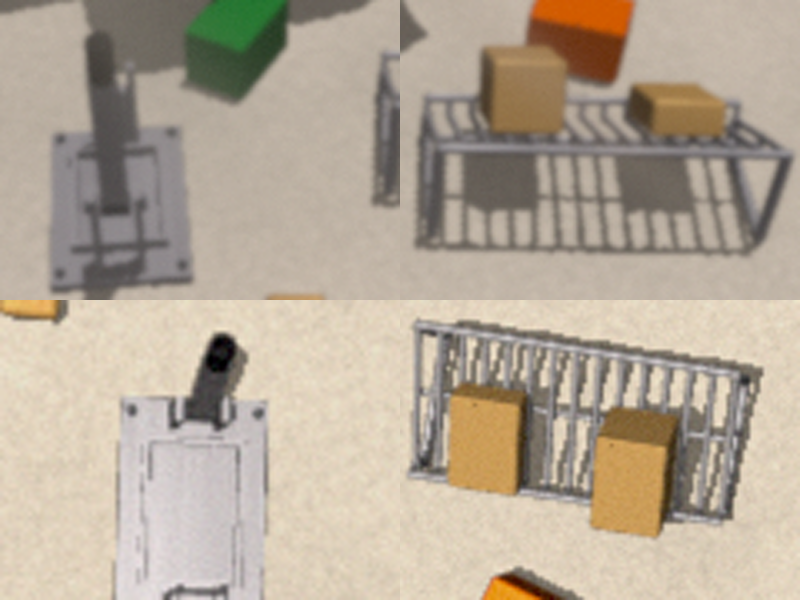

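The crops confirm the choice. The tall cheese is the one nearer the cradle, its uphill end faces +x, and the cradle's hinge is at the far (+x) end with the bar open. Next I measure.

```bash
cat > vis.py <<'E'
import cv2,numpy as np
from cell import get_calibration
def cam(n):
    c=get_calibration(n);K=np.array([[c["fx"],0,c["cx"]],[0,c["fy"],c["cy"]],[0,0,1]]);R=cv2.Rodrigues(c["rvec"])[0];return K,R,np.array(c["tvec"]).ravel()
def ray(n,p):
    K,R,t=cam(n);return -R.T@t,R.T@np.linalg.inv(K)@np.array([p[0],p[1],1.])
def onz(n,p,z):
    o,d=ray(n,p);return o+d*(z-o[2])/d[2]
def tri(ps,pt):
    (o1,d1),(o2,d2)=ray("scene",ps),ray("top",pt)
    k=np.linalg.lstsq(np.c_[d1,-d2],o2-o1,rcond=None)[0]
    a,b=o1+k[0]*d1,o2+k[1]*d2;return (a+b)/2,np.linalg.norm(a-b)
def proj(n,P):
    K,R,t=cam(n);q=(R@np.asarray(P,float).T).T+t;q=q@K.T;return q[:,:2]/q[:,2:]
E
python3 - <<'E'
import cv2,numpy as np
from vis import *
from cell import r
for n,(x0,y0,w,h) in {"top":(130,190,120,90),"scene":(315,145,140,60)}.items():
    im=cv2.imread(f"raw_{n}.png")[y0:y0+h,x0:x0+w]
    im=cv2.resize(im,None,fx=8,fy=8,interpolation=cv2.INTER_CUBIC)
    hsv=cv2.cvtColor(im,cv2.COLOR_BGR2HSV)
    m=cv2.inRange(hsv,(10,95,50),(28,255,255))
    cs=[c for c in cv2.findContours(m,cv2.RETR_EXTERNAL,cv2.CHAIN_APPROX_NONE)[0] if cv2.contourArea(c)>8000]
    for c in cs:
        b=np.zeros(m.shape,'u1');cv2.drawContours(b,[c],-1,255,-1)
        v=hsv[:,:,2]; th,_=cv2.threshold(v[b>0].reshape(-1,1),0,255,cv2.THRESH_OTSU)
        for nm,mm in (("all",b),("bright",b&((v>th)*255).astype('u1')),("dark",b&((v<=th)*255).astype('u1'))):
            mm=cv2.morphologyEx(mm,cv2.MORPH_OPEN,np.ones((21,21),'u1'))
            q=cv2.findContours(mm,cv2.RETR_EXTERNAL,cv2.CHAIN_APPROX_NONE)[0]
            if not q: continue
            q=max(q,key=cv2.contourArea); p=cv2.approxPolyDP(cv2.convexHull(q),14,True)[:,0]
            print(n,nm,th,[(round(float((a+.5)/8-.5+x0),1),round(float((bb+.5)/8-.5+y0),1)) for a,bb in p])
# cradle
for n,(x0,y0,w,h) in {"top":(270,170,80,90),"scene":(195,195,75,75)}.items():
    im=cv2.resize(cv2.imread(f"raw_{n}.png")[y0:y0+h,x0:x0+w],None,fx=8,fy=8,interpolation=cv2.INTER_CUBIC)
    hsv=cv2.cvtColor(im,cv2.COLOR_BGR2HSV); m=cv2.inRange(hsv,(0,0,0),(180,24,255))
    m=cv2.morphologyEx(m,cv2.MORPH_CLOSE,np.ones((25,25),'u1'))
    m=cv2.morphologyEx(m,cv2.MORPH_OPEN,np.ones((250,250) if n=="top" else (120,120),'u1'))
    c=max(cv2.findContours(m,cv2.RETR_EXTERNAL,cv2.CHAIN_APPROX_NONE)[0],key=cv2.contourArea)
    p=cv2.approxPolyDP(cv2.convexHull(c),25,True)[:,0]
    P=[((a+.5)/8-.5+x0,(b+.5)/8-.5+y0) for a,b in p]
    for q in P: print(n,np.round(q,1),np.round(onz(n,q,.01),4))
E
```

```text
top all 97.0 [(193.2, 222.1), (212.7, 224.8), (206.7, 260.3), (186.9, 257.2), (188.4, 231.7)]
top bright 97.0 [(188.9, 230.8), (208.9, 233.8), (206.7, 260.3), (186.9, 257.2)]
top dark 97.0 [(193.6, 221.9), (212.7, 224.8), (210.1, 233.3), (189.8, 230.6)]
top all 97.0 [(148.1, 214.7), (166.8, 217.1), (164.1, 247.7), (144.6, 244.7), (144.7, 219.2)]
top bright 97.0 [(145.1, 218.4), (164.8, 221.4), (163.6, 247.6), (144.6, 244.7)]
top dark 97.0 [(147.1, 215.7), (166.3, 216.9), (166.8, 219.8), (147.1, 218.2)]
scene all 80.0 [(397.1, 174.4), (418.9, 174.9), (427.9, 181.1), (427.6, 190.8), (402.8, 190.8)]
scene bright 80.0 [(400.1, 174.1), (418.9, 174.9), (427.9, 181.1), (426.9, 190.6), (405.1, 190.4)]
scene all 98.0 [(396.6, 144.6), (389.6, 172.6), (369.2, 190.7), (347.2, 190.4), (345.3, 161.7), (361.4, 144.6)]
scene bright 98.0 [(396.6, 144.6), (393.1, 156.4), (361.1, 150.3), (361.4, 144.6)]
scene dark 98.0 [(393.3, 156.8), (389.6, 172.6), (370.6, 189.9), (346.6, 189.7), (345.3, 161.7), (360.1, 150.9)]
top [325.8 190.1] [ 0.6192 -0.2194  0.01  ]
top [324.9 245.8] [ 0.4533 -0.2201  0.01  ]
top [289.3 245.7] [ 0.4511 -0.1145  0.01  ]
top [290.2 189.7] [ 0.6175 -0.1131  0.01  ]
scene [252.7 204.1] [ 0.4565 -0.1105  0.01  ]
scene [256.3 257.7] [ 0.6275 -0.1142  0.01  ]
scene [207.8 260.7] [ 0.6251 -0.2195  0.01  ]
scene [207.8 206.9] [ 0.4555 -0.2194  0.01  ]
scene [222.2 197.1] [ 0.4236 -0.184   0.01  ]
scene [237.1 197.1] [ 0.4273 -0.1473  0.01  ]
```

```bash
python3 - <<'E'
import cv2,numpy as np
from vis import *
zu,zd=.132,.087
A,B=[onz("top",p,zu) for p in((188.9,230.8),(208.9,233.8))]
D,C=[onz("top",p,zd) for p in((186.9,257.2),(206.7,260.3))]
E,F=[onz("top",p,.08) for p in((193.4,222.),(212.7,224.8))]
for q in "ABCDEF": print(q,np.round(eval(q),4))
y=lambda a,b:np.degrees(np.arctan2(*( (a-b)[:2]*[-1,1])[[0,1]]))
print("yaw",y(A,B),y(D,C),y(E,F),[np.degrees(np.arctan2((u-v)[1],(u-v)[0])) for u,v in((A,D),(B,C))])
yaw=np.radians(np.mean([y(A,B),y(D,C),y(E,F)]+[np.degrees(np.arctan2((u-v)[1],(u-v)[0])) for u,v in((A,D),(B,C))]))
Rz=cv2.Rodrigues(np.array([0,0,yaw]))[0];Ry=cv2.Rodrigues(np.array([0,-np.pi/6,0]))[0];R=Rz@Ry
L=dict(A=(45,30,60),B=(45,-30,60),C=(-45,-30,60),D=(-45,30,60),E=(45,30,0),F=(45,-30,0))
os=np.array([eval(k)-R@(np.array(v)/1000) for k,v in L.items()]);print(np.round(os,4));O=os.mean(0);print("O",O,"yaw",np.degrees(yaw))
P=np.array([O+R@(np.array(v)/1000) for v in L.values()])
im={n:cv2.imread(f"raw_{n}.png") for n in("scene","top")}
c=np.array([.537,-.1665,0]);
pl=np.array([c+np.array(v)/1000 for v in((85,55,10),(85,-55,10),(-85,-55,10),(-85,55,10))])
re=np.array([c+np.array(v)/1000 for v in((55,38,20),(55,-38,20),(-55,-38,20),(-55,38,20))])
tiles=[]
for n,x0,y0,w,h in(("scene",190,190,90,67),("scene",325,140,80,60),("top",275,180,90,67),("top",160,205,80,60)):
    k=400/w;s=cv2.resize(im[n][y0:y0+h,x0:x0+w],(400,300),interpolation=cv2.INTER_CUBIC);s=np.clip(s*1.7,0,255).astype('u1')
    f=lambda X:((proj(n,X)-[x0-.5,y0-.5])*[400/w,300/h]).astype(int).reshape(-1,1,2)
    cv2.polylines(s,[f(P[[0,1,2,3]]),f(P[[0,1,5,4]]),f(pl),f(re)],True,(0,0,255),1);tiles.append(s)
cv2.imwrite("pics/ov.png",np.vstack([np.hstack(tiles[:2]),np.hstack(tiles[2:])]))
E
```

```text
A [0.4869 0.1638 0.132 ]
B [0.4801 0.1091 0.132 ]
C [0.4059 0.1185 0.087 ]
D [0.4131 0.1741 0.087 ]
E [0.5124 0.1605 0.08  ]
F [0.5058 0.1057 0.08  ]
yaw -7.076276202691816 -7.451320689980857 -6.797184419424017 [np.float64(-7.97343124540429), np.float64(-7.144647842399657)]
[[0.4742 0.1352 0.0575]
 [0.475  0.14   0.0575]
 [0.4781 0.1395 0.0575]
 [0.4777 0.1356 0.0575]
 [0.4699 0.1357 0.0575]
 [0.471  0.1405 0.0575]]
O [0.47431827 0.13774025 0.05752565] yaw -7.288572079980128
```

View pics/ov.png

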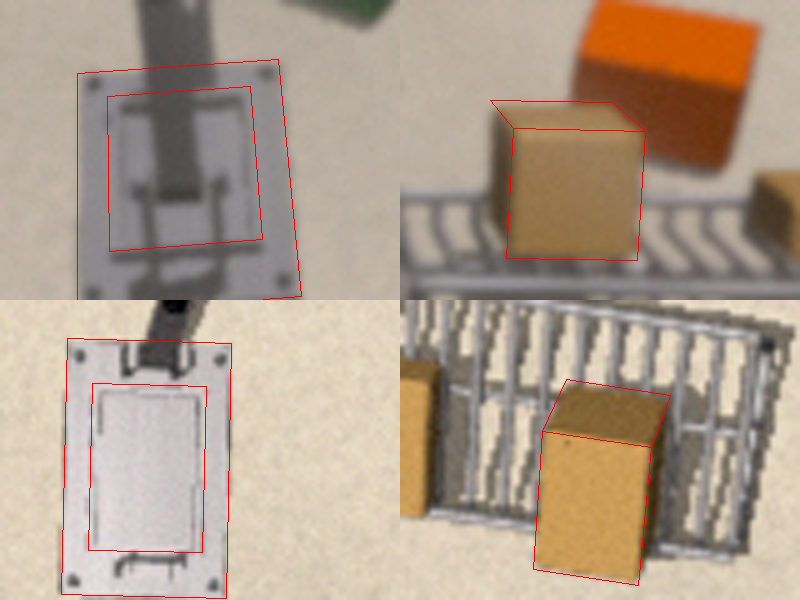

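Overlay: the cheese outline fits in both views (scene crop corners (512,128), (645,131), (638,260)), and the plate outline fits in the top view. I grasp along the cheese's own z.

```bash
cat > geo.py <<'E'
import numpy as np,cv2
from cell import r
Rz=lambda a:cv2.Rodrigues(np.array([0,0,a]))[0]
O=np.array([.4743,.1377,.0575]);Rc=Rz(np.radians(-7.29))@cv2.Rodrigues(np.array([0,-np.pi/6,0]))[0]
T=np.diag([-1.,1,-1])   # tool axes in the cheese frame
C=np.array([.537,-.1665,0]);Ry=Rz(np.radians(.3))
E
python3 - <<'E'
from geo import *
for s in(1,-1):
    Ts=np.diag([-s,s,-1.])
    for nm,p,R in(("pick",O+Rc@[0,0,.02],Rc@Ts),("pre",O+Rc@[0,0,.12],Rc@Ts),("place",C+[0,0,.03],Ry@Ts),("hi",C+[0,0,.18],Ry@Ts),("gripopen",C+[.13,0,.21],Ry@Ts),("gripclosed",C+[-.093,0,.06],Ry@Ts)):
        q=r.inverse_kinematics(p,R);print(s,nm,None if q is None else np.round(q,0))
E
```

```text
1 pick [  8. -14. 136. -15.  29. -64.]
1 pre [ 10. -33. 139. -12.  46. -66.]
1 place [ -29.   15.  108.   -0.   57. -119.]
1 hi [ -29.    4.  104.   -0.   73. -119.]
1 gripopen [ -23.   19.   83.   -0.   78. -114.]
1 gripclosed [ -34.    1.  120.   -0.   59. -125.]
-1 pick [  8. -14. 136. -15.  29. 116.]
-1 pre [ 10. -33. 139. -12.  46. 114.]
-1 place [-29.  15. 108.  -0.  57.  61.]
-1 hi [-29.   4. 104.  -0.  73.  61.]
-1 gripopen [-23.  19.  83.  -0.  78.  66.]
-1 gripclosed [-34.   1. 120.  -0.  59.  55.]
```

```bash
python3 - <<'E'
from geo import *
p=np.array(r.observe()["eef_pos"]);r.movel(p+[0,0,.15],velocity=.3)
R=Rc@T
r.reach(O+Rc@[0,0,.12],R)
print("c",r.movel(O+Rc@[0,0,.022],velocity=.1,contact_N=8))
o=r.observe();print(o["clock"],o["eef_pos"]-(O+Rc@[0,0,.022]))
r.command_gripper(.05)
o=r.observe();print(o["clock"],o["width"],o["grip_force"],o["contact_force"])
r.movel(O+Rc@[.006,0,.052],velocity=.08)
r.movel(O+Rc@[.006,0,.052]+[0,0,.06],velocity=.12)
o=r.observe();print(o["clock"],o["width"],o["grip_force"],o["contact_force"],o["joint_positions"])
from cell import grab_frame
for n in("scene","top"): cv2.imwrite(f"raw_{n}1.png",grab_frame(n)[:,:,::-1])
a=cv2.imread("raw_scene1.png")[100:280,180:460];b=cv2.imread("raw_top1.png")[150:330,80:360]
cv2.imwrite("pics/lift.png",np.clip(cv2.resize(np.vstack([a,b]),(448,576))*1.6,0,255))
E
```

```text
c False
4.625 [1.99836890e-04 8.92441090e-05 4.18887049e-04]
5.25 0.059960446967434806 30.000683069229126 [-1.5577171  -1.60393488  3.87884119]
6.4333 0.05948175377664394 29.999383091926575 [-0.6501219   0.4355391  -3.05590561] [  8.02366393 -26.11618642 134.62318925 -11.15514399  43.04200148
 -68.44790374][ WARN:0@11.002] global loadsave.cpp:1063 imwrite_ Unsupported depth image for selected encoder is fallbacked to CV_8U.
```

View pics/lift.png

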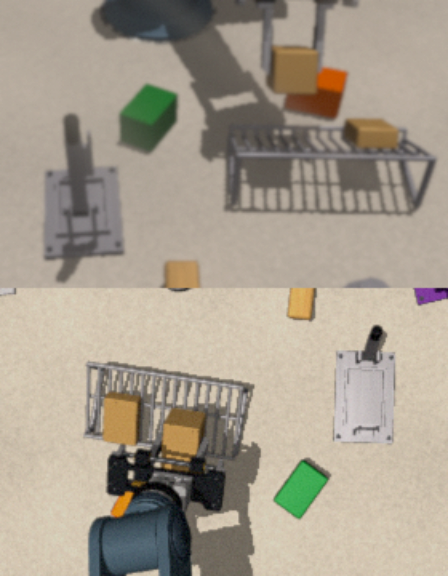

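The tall cheese is in the hand (scene crop (295,70)) and the flat one stays on the rack. I level it at a clear spot and check its in-hand offset.

```bash
python3 - <<'E'
from geo import *
from vis import *
from cell import grab_frame
p=np.array(r.observe()["eef_pos"]);r.movel(p+[0,0,.08],velocity=.2)
H=np.array([.56,-.02,.22]);r.reach(H,Ry@T);r.hold(.2)
f=grab_frame("scene")[:,:,::-1];g=grab_frame("top")[:,:,::-1];cv2.imwrite("raw_scene2.png",f);cv2.imwrite("raw_top2.png",g)
o=r.observe();print(o["clock"],o["eef_pos"],o["contact_force"])
u=np.array(o["eef_pos"])-[0,0,.022]
P=np.array([u+Ry@(np.array(v)/1000) for v in((45,30,60),(45,-30,60),(45,-30,0),(45,30,0),(-45,30,60),(-45,-30,60))])
tiles=[]
for n,im in(("scene",f),("top",g)):
    q=proj(n,P);print(n,np.round(q,1).tolist());c=q.mean(0).astype(int);x0,y0=c-[35,35]
    im=im[y0:y0+70,x0:x0+70];hsv=cv2.cvtColor(cv2.resize(im,None,fx=8,fy=8,interpolation=cv2.INTER_CUBIC),cv2.COLOR_BGR2HSV)
    m=cv2.morphologyEx(cv2.inRange(hsv,(10,95,40),(28,255,255)),cv2.MORPH_OPEN,np.ones((15,15),'u1'))
    k=max(cv2.findContours(m,cv2.RETR_EXTERNAL,cv2.CHAIN_APPROX_NONE)[0],key=cv2.contourArea)
    print(n,np.round((cv2.approxPolyDP(cv2.convexHull(k),12,True)[:,0]+.5)/8-.5+[x0,y0],1).tolist())
    s=np.clip(cv2.resize(im,(400,400),interpolation=cv2.INTER_CUBIC)*1.7,0,255).astype('u1')
    d=((q-[x0-.5,y0-.5])*400/70).astype(int).reshape(-1,1,2);cv2.polylines(s,[d[:4],d[[0,1,5,4]]],True,(0,0,255),1);tiles.append(s)
cv2.imwrite("pics/hand.png",np.hstack(tiles))
E
```

```text
8.1917 [ 0.55962126 -0.01894693  0.22052268] [ 0.19276125  0.32170059 -3.17463897]
scene [[318.3, 157.5], [286.7, 159.5], [286.2, 183.7], [316.4, 181.6], [310.6, 130.1], [281.1, 131.9]]
scene [[309.6, 132.3], [317.9, 157.2], [315.7, 178.9], [288.8, 182.1], [285.1, 167.9], [285.3, 133.9]]
top [[243.5, 184.7], [267.5, 185.2], [267.8, 187.5], [244.8, 187.0], [242.6, 220.8], [266.7, 221.3]]
top [[274.8, 161.6], [273.1, 169.2], [259.4, 166.9], [259.8, 161.6]]
```

View pics/hand.png

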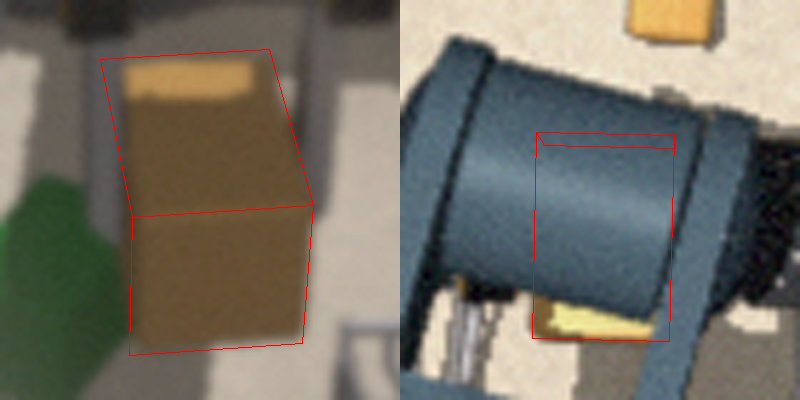

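In-hand outline matches the prediction to within about 1 px (scene crop front edge (133,215)–(313,205)), so I lower it into the cradle with contact sensing.

```bash
python3 - <<'E'
from geo import *
R=Ry@T
r.movel(C+[0,0,.20],velocity=.2,rot=R);r.movel(C+[0,0,.07],velocity=.12)
r.hold(.3);print(r.observe()["eef_pos"],r.observe()["contact_force"],r.observe()["clock"])
c=r.movel(C+[0,0,.028],velocity=.03,contact_N=5)
o=r.observe();print(c,o["clock"],o["eef_pos"],o["contact_force"],o["moment"])
E
```

```text
[ 0.53723018 -0.16662301  0.07043046] [ 0.49081776  0.69728624 -3.12280921] 10.625
True 11.7917 [ 0.53692197 -0.16649442  0.03138026] [-0.19688691  0.39856106  3.79557444] [ 0.01788228 -0.24288362  0.01083586]
```

Contact came at z = 0.0314 m, which is floor level (0.032 expected) and not the rim. Release and look.

```bash
python3 - <<'E'
from geo import *
from vis import *
from cell import grab_frame
r.command_gripper(.094);p=np.array(r.observe()["eef_pos"])
r.movel(p+[0,0,.13],velocity=.12)
r.reach(C+[.0,.2,.33],Ry@T)
r.hold(.1);o=r.observe();print(o["clock"],o["contact_force"])
tiles=[]
for n,x0,y0,w,h in(("scene",190,150,100,100),("top",270,165,90,90)):
    im=grab_frame(n)[:,:,::-1];cv2.imwrite(f"raw_{n}3.png",im);im=im[y0:y0+h,x0:x0+w]
    s=np.clip(cv2.resize(im,(400,400),interpolation=cv2.INTER_CUBIC)*1.7,0,255).astype('u1')
    u=C+[0,0,.01];P=np.array([u+Ry@(np.array(v)/1000) for v in((45,30,60),(45,-30,60),(-45,-30,60),(-45,30,60))])
    th=1.95;G=np.array([C+Ry@[.07-.001*a*np.cos(th),0,.078+.001*a*np.sin(th)] for a in(0,144,182)])
    f=lambda X:((proj(n,X)-[x0-.5,y0-.5])*400/w).astype(int).reshape(-1,1,2)
    cv2.polylines(s,[f(P)],True,(0,0,255),1);cv2.polylines(s,[f(G)],False,(0,255,0),1)
    for g in f(G):cv2.circle(s,g[0].tolist(),3,(0,255,0),1)
    tiles.append(s)
cv2.imwrite("pics/placed.png",np.hstack(tiles))
E
```

```text
14.8583 [ 0.29759211  1.02135736 -0.38030498]
```

View pics/placed.png

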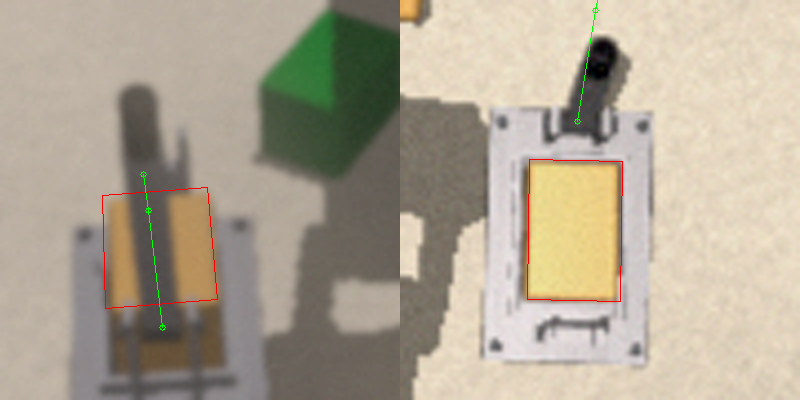

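Placed: the cheese top fits the predicted rectangle (top crop (528,160)–(622,300)). The bar stands more upright than 1.95, with its grip end at scene crop (138,92) and top crop (602,52), so I measure its angle.

```bash
python3 - <<'E'
from geo import *
from vis import *
print(tri((190-.5+138/4,149.5+92/4),(269.5+202*.225,164.5+52*.225)))
o,d=ray("top",(269.5+202*.225,164.5+52*.225))
hin=C+Ry@[.07,0,.078]
for th in np.arange(1.3,2.0,.1):
    P=hin+Ry@[-.182*np.cos(th),0,.182*np.sin(th)]
    q=proj("top",P[None])[0];s=proj("scene",P[None])[0]
    print(round(th,2),(q-[269.5,164.5])/.225+[400,0],(s-[189.5,149.5])*4)
E
```

```text
(array([ 0.63062981, -0.16657894,  0.25813201]), np.float64(0.0004293638071416619))
1.3 [597.88532813 180.59232747] [134.95791557   4.19909151]
1.4 [598.94827345 148.66136629] [135.41025946  20.01601371]
1.5 [599.77140247 116.31426312] [136.18476197  39.8321224 ]
1.6 [600.34238981  84.00955122] [137.28651837  63.56853282]
1.7 [600.65353684  52.20540954] [138.71466557  91.06266189]
1.8 [600.70194992  21.34782561] [140.46162035 122.06228018]
1.9 [600.4895369   -8.14062458] [142.51253066 156.22308372]
```

Bar angle ≈ 1.70 rad, and both views agree. I grip it and swing it down along its arc.

```bash
python3 - <<'E'
from geo import *
R=Ry@T;hin=C+Ry@[.07,0,.078]
g=lambda th:hin+Ry@[-.164*np.cos(th),0,.164*np.sin(th)]-[0,0,.019]
r.reach(g(1.7)+[0,0,.10],R);r.command_gripper(.06)
print(r.movel(g(1.7),velocity=.12,contact_N=6))
r.command_gripper(.0)
o=r.observe();print(o["clock"],o["width"],o["contact_force"])
for th in np.linspace(1.7,.06,15)[1:]:
    r.movel(g(th),velocity=.1);o=r.observe();F=np.array(o["contact_force"]);print(round(th,2),np.round(F,1),round(o["width"],4))
    if np.linalg.norm(F)>45: print("stop");break
print(o["clock"],o["eef_pos"],g(th))
E
```

```text
False
18.2667 0.018637874944413414 [ 0.08169222 -7.65778289 -2.51429624]
1.58 [-1.1 -5.7  0.2] 0.0183
1.47 [-1.7 -5.3  0.1] 0.0186
1.35 [-1.4 -4.   0.9] 0.0185
1.23 [-2.  -6.4 -0.3] 0.0184
1.11 [-1.7 -5.9 -1.6] 0.0178
1.0 [-1.6 -5.9 -3.4] 0.0178
0.88 [ 2.3 -5.1 -6.3] 0.0176
0.76 [ 3.6 -5.6 -8. ] 0.0176
0.65 [ 8.1 -4.9 -8.8] 0.0178
0.53 [11.  -3.4 -8.2] 0.0171
0.41 [13.6 -2.  -7.5] 0.0172
0.29 [13.9 -0.3 -5.5] 0.0169
0.18 [14.4  1.2 -5. ] 0.0166
0.06 [ 6.9  5.2 13. ] 0.0172
23.05 [ 0.44758265 -0.1672814   0.07246031] [ 0.4432964  -0.16699064  0.0688341 ]
```

```bash
python3 - <<'E'
from geo import *
from cell import grab_frame
R=Ry@T;hin=C+Ry@[.07,0,.078]
r.command_gripper(.05);p=np.array(r.observe()["eef_pos"])
r.movel(p+[0,0,.07],velocity=.12);r.command_gripper(0)
top=hin+Ry@[-.163,0,.009]
r.movel(top+[0,0,.04],velocity=.1)
for k in range(3):
    c=r.movel(top+[0,0,-.006],velocity=.03,contact_N=14);o=r.observe();print(c,o["clock"],o["eef_pos"]-top,o["contact_force"])
r.movel(top+[0,0,.1],velocity=.12);r.reach(C+[-.05,.25,.35],R);r.hold(.1)
tiles=[]
for n,x0,y0,w,h in(("scene",190,150,120,120),("top",260,165,110,110)):
    im=grab_frame(n)[:,:,::-1][y0:y0+h,x0:x0+w];tiles.append(np.clip(cv2.resize(im,(400,400),interpolation=cv2.INTER_CUBIC)*1.7,0,255).astype('u1'))
cv2.imwrite("pics/closed.png",np.hstack(tiles))
E
```

```text
True 26.8333 [-9.57337560e-05  4.15796261e-05  5.40519300e-05] [-1.46736487 -0.0228063   6.61569244]
True 27.0417 [ 1.60611045e-04 -1.09084629e-04 -1.15102497e-05] [-3.34384769  2.19614803 10.3960814 ]
True 27.25 [ 4.03533497e-04 -2.92417529e-04 -5.58719733e-06] [-3.71947841  1.38838649  9.30006755]
```

View pics/closed.png

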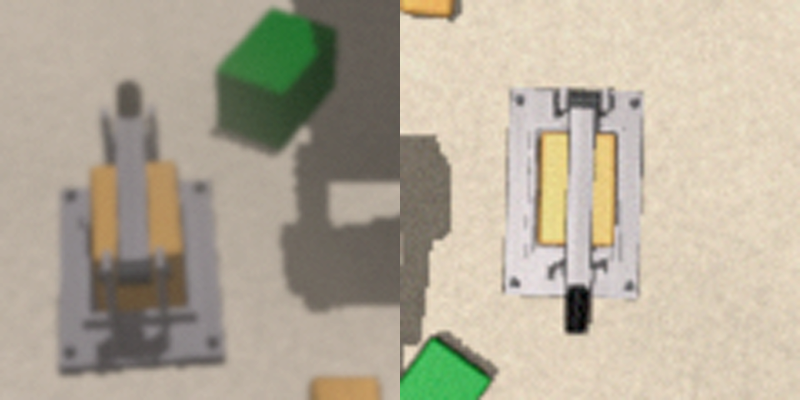

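The bar lies level in the catch (grip at top crop (577,310)). Its top stopped at 0.0870 m on three presses, as expected for fully closed. The cheese sits centred in the recess, so I hand in.

```bash
python3 -c "
from cell import r
print(r.sign_off(), r.observe()['clock'])"
```

```text
the job is handed in; nothing more can be done
the job is handed in; nothing more can be done
```

I set the tall cheese flat in the steel cradle's recess while the bar was up, closed the bar fully into its catch, touched no bystander, and handed the job in; the hand-in gave no verdict.

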